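Seat the adapter disc and counter-hold the clamp bolt

ROBOT

A 6-joint arm with a two-finger parallel gripper is mounted at the origin on a cart in front of the work surface, level with it; the furniture and walls round the work are solid. World frame = base frame: x ahead of the robot, y to its left, z up, the work surface at z = 0. Lengths are in m, angles in rad, forces in N, time in s.
With the tool pointing down it reaches from about 0.275 to 0.825 m from the base axis. Payload 4.9 kg.
Tool frame: the origin (TCP) lies between the finger pads, 19 mm behind the fingertips; this is the grasp point; z points along the fingers, y is the line along which they close (so a half turn about z gives the same grasp; the last joint's range is limited). The gripper opens to 85 mm and grips with 20 to 120 N. Pads are 22 mm wide; open, the fingers measure 114 mm over their backs; the gripper's body (76 mm by 85 mm) begins 54 mm behind the grasp point. The pads swing forward as they close: fully open they stand 13 mm farther back than shut.
Start: joints at [-1.383, 0.326, -0.193, 1.052, 0, 1.437], TCP at [0.174, -0.522, 0.25] pointing down, gripper open.
Joint ranges: [-2.65, 2.65], [-0.97, 1.79], [-1.3, 1.35], [-1.93, 2.1], [-1.47, 1.37], [-3.14, 3.14]. Speed limits (rad/s): [2.57, 2.57, 3.14, 3.14, 3.14, 3.14].

INTERFACE

Orientations are given as a unit quaternion [x, y, z, w].
In Python, from station import robot gives the robot as it stands.
- The arm moves only by the tool move_arm, never from a script. Its argument "targets" is a list of rows, each an object of numbers: "tx", "ty", "tz": the shift along the world's x, y, z in m; "rx", "ry", "rz": the turn, a rotation vector about the world's x, y, z in rad. In form: [{"tx": .., "ty": .., "tz": .., "rx": .., "ry": .., "rz": ..}, ...]. A call has exactly 8 rows; each row shifts and turns the commanded pose from where the row before left it; what a row does not reach is not made up. A row lasts 1/8 s, in which the tool goes at most 62.5 mm and 10.7 degrees, less where a joint would pass 70% of its speed; a pose out of reach is approached as far as the arm can. A call with a gripper value outside its range is refused whole. "grip" is the finger opening in m, from 0 to 0.0854, set as the call begins (left out, the last holds). The fingers move at their own pace and stop on an object; "newtons" is the grip in N (left out, the last holds). Time passes only in rows, so rows that do not move let the fingers close, or fill a call up. It gives the time, the measured TCP pose, the force, the opening and the grip force at its end, in the units of the state.
- robot.read_state(): the state, without advancing time (a new reading comes with each control period).
- robot.get_image(name): name is "scene" or "top" or "wrist"; returns the picture (400x640x3 uint8, red, green, blue); there is no depth.
- robot.calibration(name): a dict with "K" (3x3 intrinsics, pixels), "R" (3x3) and "t" (3): a world point X has camera coordinates R X + t. Camera axes: x right, y down, z forward; pixel columns grow to the right and rows downward; lengths in m; the calibration is good to about 2 mm. The wrist camera is an equidistant fisheye: a pixel r from the principal point sees the ray r / f radians off the axis. A picture is of the moment at which its call begins: read the wrist's pose just before it. calibration takes no time and is no camera call; for the wrist camera it gives the pose at the moment of the call.
- robot.finish_job(): hands the job in; it is judged then, once.
The state is a dict: "t": time; "qpos": joint angles; "dq": joint speeds; "effort": joint torques, N m; "eef_pos": TCP position; "ee_rot": TCP orientation; "ft_force": force on the tool from outside, world axes, zero at the start; "moment": the same for the moment, N m; "opening": finger opening in m; "finger_force": force on a finger pad.
Only numpy, scipy, OpenCV 4.12 (cv2) and the standard library are available. Lean on these libraries where they do the work, as an engineer would, in place of code of your own. Each camera call takes 0.05 s, during which the arm holds its last target. There are 200 camera calls.

TASK

Set the adapter disc on the split clamp, its spigot fully down in the bore so that the flange lies flat on the collar, and let go of it. Then reach down into the narrow gap behind the clamp's ears, take the hidden hexagon bolt head across two flats, well between the finger pads, and hold it firmly so that it stops turning along with the nut, which a gearmotor keeps driving slowly from the front. Finish while still holding the bolt head, with the disc still seated; leave the bottle, the wrench and the petri dish where they are.

Things in the scene. Friction and masses are not known exactly. Their poses are not given: they have to be found in the camera images.
- clamp: Steel split clamp fixed to the bench; position and yaw vary. Origin: base plate's underside, on the bench. x away from the robot at yaw 0, z up. Base plate 185 x 200 mm (x -110 to 75), 10 mm thick. Collar with the bore: 70 x 70 mm square at y +48 mm, top at z 70 mm. Two upright ears at y -71 to +14 mm, top z 80 mm, rear face x +16 mm; the bolt runs through them along x at y -47 mm.
- gap (a point): Middle of the gap's top, above the bolt head: clamp x 40, y -47, z 82 mm; axes as the clamp's. The gap lies between the ears' rear face (x 16 mm) and an upright back plate (x 64 to 70, y -100 to 100, top z 82 mm): 48 mm wide, open above and at both y ends, floor z 10 mm. In front of the ears, on the bolt's line, the gearmotor, top z 82 mm.
- bore (a point): Centre of the mouth of the bore in the collar's top face, 70 mm above the bench; axes as the clamp's. Bore 47 mm in diameter, 20 mm deep, with a 2 mm chamfer.
- bolt: Steel hexagon bolt head in the gap, 24 mm across flats, 28 mm across corners, 16 mm long. Origin: on the bolt axis at the head's front end: clamp x 24, y -47, z 62 mm. x: along the axis, level, the same way as the clamp's x. y is normal to two parallel flats (as are the directions 60 and 120 degrees on); at the start it is turned about x by -0.45 to -0.15 rad from level.
- bolt_grip (a point): On the bolt axis, 11 mm behind the head's front end (clamp x 35 mm), axes as the bolt's: a good place for the middle of the finger pads. The head turns about +x at 0.02 rad/s, dragged by the nut through 0.12 N m of thread friction; gripped, it stays and the nut turns on alone. Parallel pads closing on it a little askew turn it until its flats lie on them.
- disc: Loose adapter disc, 0.2 kg, aluminium, standing upright on the bench on its spigot. Origin: centre of the flange's underside (14 mm above the bench at the start). Flange 64 mm in diameter, 8 mm thick, above the origin; spigot 44 mm in diameter, 14 mm long below it, with a chamfered foot; on top a black round knob 22 mm in diameter and 26 mm high to grip (8 to 34 mm above the origin). Own z is up.
- bottle: Bystander: amber glass bottle with black cap, 52 mm in diameter, 98 mm high. Origin: centre of its underside.
- spanner: Bystander: small adjustable wrench lying flat, 139 x 74 x 9 mm. Origin: centre of its underside.
- dish: Bystander: clear petri dish, 60 mm in diameter, 14 mm high. Origin: centre of its underside.
Not all that is in view belongs to the job. Of the things that look like the disc, take the one that is nearest to the robot's base at the start.

How it is judged:
On the way:
1. the disc is seated in the clamp's bore, flange flat on the collar, and let go (horizontal distance between disc and bore below 0.003 m and z of disc in the frame of bore below 0.0025 m and angle between disc's own z axis and vertical below 0.06 rad and contact force between the fingers and disc below 0.1 N), for 0.2 s.
At the end, for the whole second after the job is handed in: Disc in the bore (3 mm of centre, flange within 2.5 mm of the collar, tilt under 0.06 rad), not touched by the fingers; fingers on the bolt head with over 10 N, TCP within 22 mm of bolt_grip; bolt turning slower than 0.008 rad/s (all of step 1 and contact force between the fingers and bolt above 10 N and distance between the grasp point and bolt_grip below 0.022 m and angular speed of bolt below 0.008 rad/s); the arm keeps its last pose, push and grip.
It fails at once if a bystander (bottle, wrench, petri dish) is moved more than 20 mm (distance of any of bottle, spanner, dish from where it was at the start of the episode above 0.02 m).
It also fails if it takes over 45 s, if anything falls off the work surface, if the arm or the gripper's body presses on something with over 40 N, if the wrist force passes 120 N, or if a joint passes its speed limit or range.

## Working session

There is one attempt and no reset: what is moved stays moved. The work goes in short steps, Python scripts to look and compute and a tool call to move; the robot and the scene stay as the last step left them, time stands still between calls to the robot, and variables do not carry over. Pictures are saved under pics/ and viewed, at most 10 in all, crops included, and the job is handed in when it is done.

Besides the shell and the picture viewer there is one more tool, called after ">>>" in YAML: its name, and indented under it one key for each argument. move_arm: Moves the arm, as the interface text tells. Its arguments: {"type":"object","properties":{"targets":{"type":"array"},"grip":{"type":"number"},"newtons":{"type":"number"}},"required":["targets"]}

```bash
mkdir -p pics; cat > h.py <<'E'
import numpy as np, cv2
from station import robot
from scipy.spatial.transform import Rotation as Rn
def snap(name,fn):
    im=robot.get_image(name); cv2.imwrite('pics/'+fn,im[...,::-1]); return im
def ray(cal,px,fish=False):
    K=np.array(cal['K']);R=np.array(cal['R']);t=np.array(cal['t'])
    u=(px[0]-K[0,2])/K[0,0]; v=(px[1]-K[1,2])/K[1,1]
    if fish:
        r=np.hypot(u,v); s=np.sin(r)/r if r>1e-9 else 1; d=np.array([u*s,v*s,np.cos(r)])
    else: d=np.array([u,v,1.])
    return -R.T@t, R.T@d
def onz(cal,px,z,fish=False):
    o,d=ray(cal,px,fish); return o+d*(z-o[2])/d[2]
def proj(cal,X,fish=False):
    K=np.array(cal['K']); c=np.array(cal['R'])@X+np.array(cal['t'])
    if fish:
        th=np.arctan2(np.hypot(c[0],c[1]),c[2]); n=np.hypot(c[0],c[1]); c=np.array([c[0]/n*th,c[1]/n*th,1])
    return (K@(c/c[2]))[:2]
E
python3 - <<'E'
from h import *
a=snap('top','top0.png'); b=snap('scene','scene0.png')
for n in('top','scene'):
    c=robot.calibration(n); print(n,np.round(c['K'],1).tolist(),np.round(-np.array(c['R']).T@c['t'],3),np.round(c['R'],2).tolist())
print(robot.read_state())
E
```

```text
top [[442.9, 0.0, 317.8], [0.0, 442.9, 200.2], [0.0, 0.0, 1.0]] [ 0.468 -0.395  1.228] [[0.01, -1.0, 0.02], [-1.0, -0.01, -0.08], [0.08, -0.02, -1.0]]
scene [[520.3, 0.0, 323.8], [0.0, 520.3, 204.8], [0.0, 0.0, 1.0]] [-0.038 -1.226  1.   ] [[0.8, -0.6, -0.01], [-0.41, -0.53, -0.74], [0.43, 0.6, -0.67]]
{'t': 0.1, 'qpos': array([-1.38320091e+00,  3.26877684e-01, -1.93473605e-01,  1.05201890e+00,
       -1.56184237e-05,  1.43662287e+00]), 'dq': array([ 0.00118714, -0.00228377,  0.00328915, -0.00208447,  0.00099419,
        0.00050993]), 'effort': array([ 8.45647810e-05, -4.44238722e+01,  2.63039571e+01,  7.87163910e-03,
       -1.83639845e-04,  5.65210470e-06]), 'eef_pos': array([ 0.17386212, -0.52127504,  0.24927971]), 'ee_rot': array([ 9.87085684e-01,  1.60191239e-01, -2.88236595e-05, -7.86443122e-04]), 'ft_force': array([ 0.23560238, -0.22920733, -0.09953608]), 'moment': array([ 0.02826105, -0.02561505, -0.03864615]), 'finger_force': 0.0, 'opening': 0.08522644462709295}
```

View pics/top0.png

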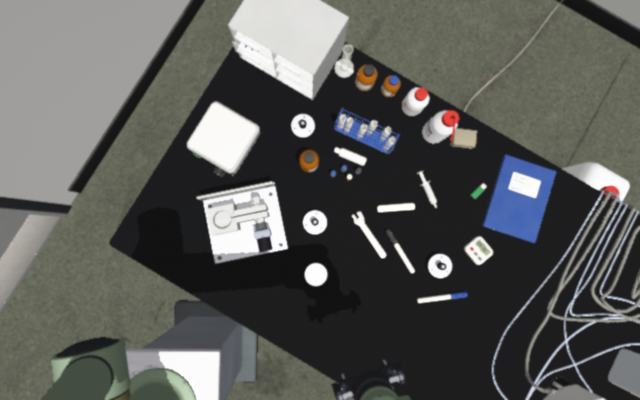

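View pics/scene0.png

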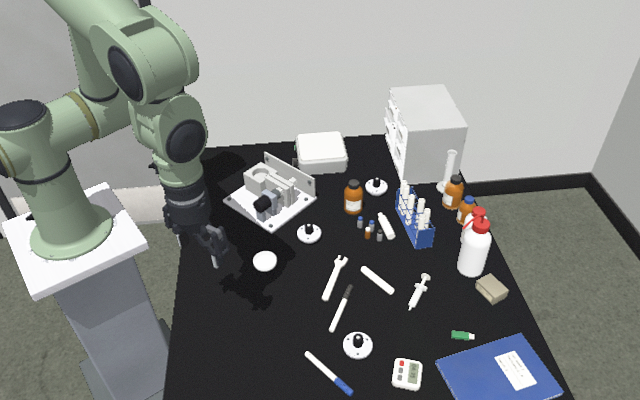

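The top view shows the clamp around (245,222) with its back plate along (200,195)-(275,183). There are discs at (315,222), (303,125) and (440,265), the dish at (316,274), the wrench at (370,235) and the bottle at (309,160). The first disc should be the nearest, so I'll measure next.

```bash
python3 - <<'E'
from h import *
c=robot.calibration('top')
for p in [(315,222),(303,125),(440,265)]:
    X=onz(c,p,.02); print(p,X.round(3),np.hypot(*X[:2]).round(3))
a=cv2.imread('pics/top0.png');b=cv2.imread('pics/scene0.png')
A=cv2.resize(a[165:280,190:340],None,fx=5.2,fy=5.2,interpolation=cv2.INTER_CUBIC)[:, :790]
cv2.imwrite('pics/cropA.png',A)
# knob: dark in the disc; disc white mask
m=(a.min(2)>150).astype('uint8'); 
n,l,s,ce=cv2.connectedComponentsWithStats(m)
for i in range(n):
    if 60<s[i,4]<12000 and 190<ce[i,0]<340 and 170<ce[i,1]<290: print(s[i],ce[i].round(1))
E
```

```text
(315, 222) [ 0.502 -0.415  0.02 ] 0.651
(303, 125) [ 0.77  -0.379  0.02 ] 0.858
(440, 265) [ 0.389 -0.757  0.02 ] 0.852
[ 197  182   91   80 4638] [243.3 220.6]
[303 210  24  24 420] [314.6 222. ]
[305 263  22  23 410] [315.5 274.1]
```

View pics/cropA.png

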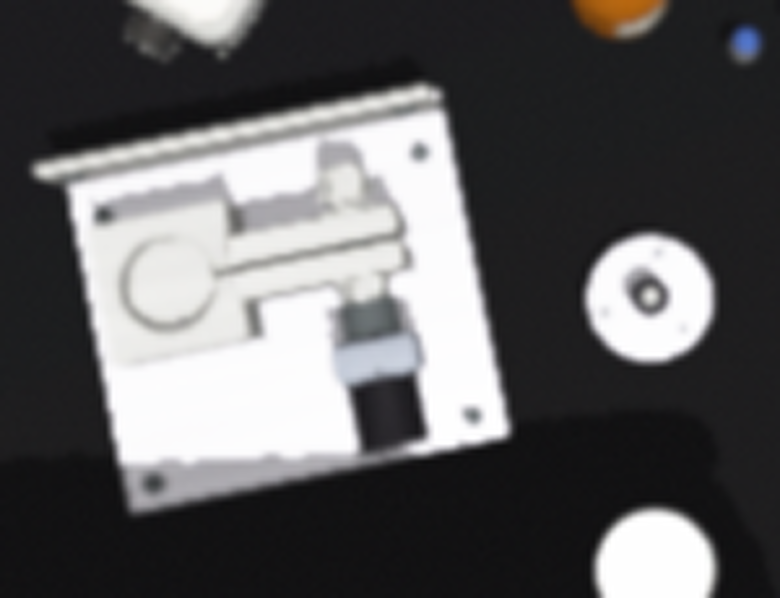

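The crop shows the bore at crop px (169,281). The base plate's front corners are at (130,515) and (508,437), and the back plate's top edge runs (35,170)-(440,90). The disc's knob is at (650,295).

```bash
python3 - <<'E'
from h import *
c=robot.calibration('top')
P=lambda u,v,z: onz(c,(u/5.2-.5+190,v/5.2-.5+165),z)
f1,f2=P(130,515,.01),P(508,437,.01); b1,b2=P(35,172,.082),P(441,95,.082)
bore=P(169,281,.07)
for p,q in((f1,f2),(b1,b2)):
    d=p-q; print('yaw',np.arctan2(-d[0],d[1]),'len',np.linalg.norm(d))
yaw=.5*sum(np.arctan2(-(p-q)[0],(p-q)[1]) for p,q in((f1,f2),(b1,b2)))
R=np.array([[np.cos(yaw),-np.sin(yaw)],[np.sin(yaw),np.cos(yaw)]])
o=[(f1+f2)[:2]/2-R@[-.11,0],(b1+b2)[:2]/2-R@[.067,0],bore[:2]-R@[0,.048]]
print(np.round(o,4))
o=np.mean(o,0);print('o',o,'bore',bore,'boltgrip',o+R@[.035,-.047])
print('disc',onz(c,(314.6,222),.022), 'knob',P(650,295,.048))
s=robot.read_state();r=Rn.from_quat(s['ee_rot']);print(r.as_matrix().round(3))
E
```

```text
yaw 0.21475931753903596 len 0.20089937954901316
yaw 0.20435216360769679 len 0.20450071346300377
[[ 0.5148 -0.2196]
 [ 0.5141 -0.2212]
 [ 0.5161 -0.2196]]
o [ 0.51499533 -0.2201451 ] bore [ 0.50612453 -0.17261558  0.07      ] boltgrip [ 0.55900684 -0.25883601]
disc [ 0.50164704 -0.41436733  0.022     ] knob [ 0.50296606 -0.41366513  0.048     ]
[[ 0.949  0.316 -0.   ]
 [ 0.316 -0.949  0.002]
 [ 0.    -0.002 -1.   ]]
```

>>> move_arm:
  targets:
    - {"tx": 0.047, "ty": 0.015, "tz": -0.013, "rz": -0.016}
    - {"tx": 0.047, "ty": 0.015, "tz": -0.013, "rz": -0.016}
    - {"tx": 0.047, "ty": 0.015, "tz": -0.013, "rz": -0.016}
    - {"tx": 0.047, "ty": 0.015, "tz": -0.013, "rz": -0.016}
    - {"tx": 0.047, "ty": 0.015, "tz": -0.013, "rz": -0.016}
    - {"tx": 0.047, "ty": 0.016, "tz": -0.013, "rz": -0.016}
    - {"tx": 0.046, "ty": 0.016, "tz": -0.012, "rz": -0.016}
    - {}
  grip: 0.06

```text
validation failed for argument at $.ta...
```

```bash
python3 - <<'E'
from h import *
c=robot.calibration('wrist'); s=robot.read_state()
snap('wrist','w1.png')
print(s['t'],s['eef_pos'],s['ee_rot'],s['opening'],s['dq'].round(3))
print(np.round(c['K'],1).tolist(), 'pred', proj(c,np.array([.502,-.414,.048]),True),proj(c,np.array([.502,-.414,.022]),True))
np.save('c1.npy',c,allow_pickle=True)
E
```

```text
0.1 [ 0.17386212 -0.52127504  0.24927971] [ 9.87085684e-01  1.60191239e-01 -2.88236595e-05 -7.86443122e-04] 0.08522644462709295 [ 0.001 -0.002  0.003 -0.002  0.001  0.001]
[[309.7, 0.0, 319.5], [0.0, 309.7, 198.3], [0.0, 0.0, 1.0]] pred [ 321.93369045 -104.7443242 ] [321.81748748 -93.0697298 ]
```

View pics/w1.png

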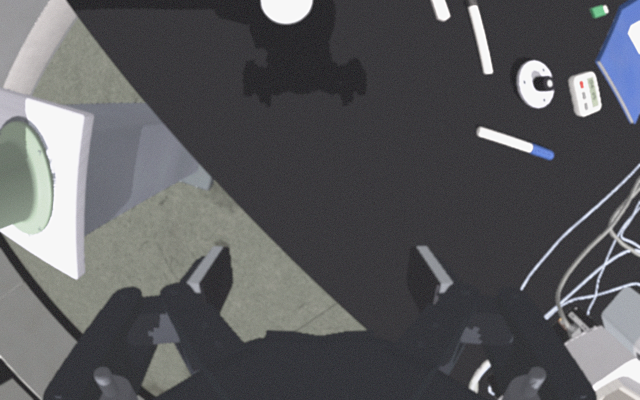

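The move was refused because each row needs all six keys. This wrist picture is from the start pose: fingers at (210,275) and (435,270), with the dish at the top edge. I'll resend the move with full rows.

>>> move_arm:
  targets:
    - {"tx": 0.047, "ty": 0.015, "tz": -0.013, "rx": 0, "ry": 0, "rz": -0.016}
    - {"tx": 0.047, "ty": 0.015, "tz": -0.013, "rx": 0, "ry": 0, "rz": -0.016}
    - {"tx": 0.047, "ty": 0.015, "tz": -0.013, "rx": 0, "ry": 0, "rz": -0.016}
    - {"tx": 0.047, "ty": 0.015, "tz": -0.013, "rx": 0, "ry": 0, "rz": -0.016}
    - {"tx": 0.047, "ty": 0.015, "tz": -0.013, "rx": 0, "ry": 0, "rz": -0.016}
    - {"tx": 0.047, "ty": 0.016, "tz": -0.013, "rx": 0, "ry": 0, "rz": -0.016}
    - {"tx": 0.046, "ty": 0.016, "tz": -0.012, "rx": 0, "ry": 0, "rz": -0.016}
    - {"tx": 0, "ty": 0, "tz": 0, "rx": 0, "ry": 0, "rz": 0}
  grip: 0.06

```text
t: 1.15
eef_pos: [0.5042, -0.4124, 0.1581]
ee_rot: [0.994, 0.107, -0.0, -0.001]
ft_force: [-0.4, 0.2, 0.0]
opening: 0.0602
finger_force: 0.0
```

```bash
python3 - <<'E'
from h import *
c=robot.calibration('wrist'); s=robot.read_state()
im=snap('wrist','w2.png')
print(s['t'],s['eef_pos'],s['dq'].round(3))
print('pred', proj(c,np.array([.502,-.414,.048]),True),proj(c,np.array([.502,-.414,.022]),True))
np.save('c2.npy',c,allow_pickle=True)
E
```

```text
1.15 [ 0.50418298 -0.41237036  0.15805029] [-0.054 -0.034 -0.025  0.013 -0.032 -0.022]
pred [321.32072071 206.49747943] [321.20861784 197.55652979]
```

View pics/w2.png

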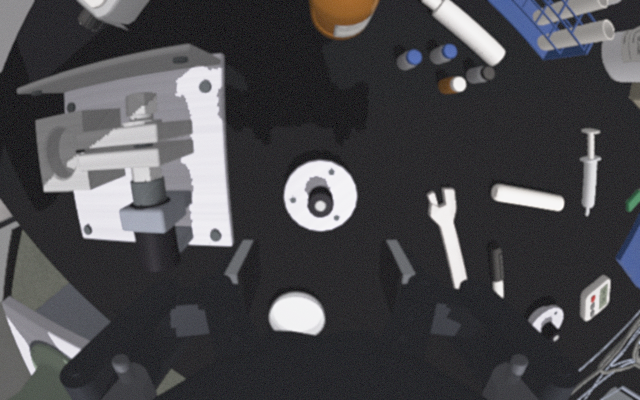

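The wrist view shows the disc with flange centre near (320,195) and knob top near (321,203), almost as predicted. The wrench lies to the right at (447,240) and the dish at (297,315), both clear of the fingers.

```bash
python3 - <<'E'
from h import *
c=np.load('c2.npy',allow_pickle=True).item()
a=cv2.imread('pics/w2.png');m=(a.min(2)>140).astype('uint8')
n,l,s,ce=cv2.connectedComponentsWithStats(m)
i=l[180,300]; k=(l==i).astype('uint8'); cn=max(cv2.findContours(k,0,2)[0],key=cv2.contourArea)
# outer rim cast onto flange top plane (z=.022)
h=cv2.convexHull(cn)[:,0]
W=np.array([onz(c,p,.022,True)[:2] for p in h]).astype('f4')
(x,y),r=cv2.minEnclosingCircle(W*1000);print('rim',x,y,r)
d=(a.max(2)<70).astype('uint8'); d[:150]=0
n,l,s,ce=cv2.connectedComponentsWithStats(d)
for j in range(1,n):
    if 300<ce[j,0]<340 and 180<ce[j,1]<225 and s[j,4]>20: print(s[j],ce[j])
print('knobtop px(321,206)',onz(c,(321,205),.048,True))
# clamp points: bore centre at collar top 
E
```

```text
rim 502.8115234375 -412.78271484375 32.02928924560547
[309 186  23  30 346] [318.89595376 198.26300578]
knobtop px(321,206) [ 0.50315415 -0.41348513  0.048     ]
```

>>> move_arm:
  targets:
    - {"tx": 0, "ty": 0, "tz": -0.02, "rx": 0, "ry": 0, "rz": 0}
    - {"tx": 0, "ty": 0, "tz": -0.02, "rx": 0, "ry": 0, "rz": 0}
    - {"tx": 0, "ty": 0, "tz": -0.02, "rx": 0, "ry": 0, "rz": 0}
    - {"tx": 0, "ty": 0, "tz": -0.02, "rx": 0, "ry": 0, "rz": 0}
    - {"tx": 0, "ty": 0, "tz": -0.016, "rx": 0, "ry": 0, "rz": 0}
    - {"tx": 0, "ty": 0, "tz": -0.008, "rx": 0, "ry": 0, "rz": 0}
    - {"tx": 0, "ty": 0, "tz": -0.007, "rx": 0, "ry": 0, "rz": 0}
    - {"tx": 0, "ty": 0, "tz": 0, "rx": 0, "ry": 0, "rz": 0}

```text
t: 2.2
eef_pos: [0.5018, -0.4148, 0.0488]
ee_rot: [0.995, 0.105, -0.0, -0.0]
ft_force: [-0.2, 0.3, 0.8]
opening: 0.0598
finger_force: 0.0
```

>>> move_arm:
  targets:
    - {"tx": 0.001, "ty": 0.0018, "tz": -0.002, "rx": 0, "ry": 0, "rz": 0}
    - {"tx": 0, "ty": 0, "tz": 0, "rx": 0, "ry": 0, "rz": 0}
    - {"tx": 0, "ty": 0, "tz": 0, "rx": 0, "ry": 0, "rz": 0}
    - {"tx": 0, "ty": 0, "tz": 0, "rx": 0, "ry": 0, "rz": 0}
    - {"tx": 0, "ty": 0, "tz": 0, "rx": 0, "ry": 0, "rz": 0}
    - {"tx": 0, "ty": 0, "tz": 0, "rx": 0, "ry": 0, "rz": 0}
    - {"tx": 0, "ty": 0, "tz": 0, "rx": 0, "ry": 0, "rz": 0}
    - {"tx": 0, "ty": 0, "tz": 0, "rx": 0, "ry": 0, "rz": 0}
  grip: 0.005
  newtons: 40

```text
t: 3.2
eef_pos: [0.5033, -0.4129, 0.0474]
ee_rot: [0.994, 0.105, 0.0, 0.0]
ft_force: [-0.0, 2.9, 6.4]
opening: 0.0206
finger_force: 39.4
```

>>> move_arm:
  targets:
    - {"tx": 0, "ty": 0, "tz": 0.03, "rx": 0, "ry": 0, "rz": 0}
    - {"tx": 0, "ty": 0, "tz": 0.04, "rx": 0, "ry": 0, "rz": 0}
    - {"tx": 0, "ty": 0.02, "tz": 0.04, "rx": 0, "ry": 0, "rz": 0}
    - {"tx": 0, "ty": 0.04, "tz": 0.03, "rx": 0, "ry": 0, "rz": 0}
    - {"tx": 0, "ty": 0.04, "tz": 0, "rx": 0, "ry": 0, "rz": 0}
    - {"tx": 0, "ty": 0.035, "tz": 0, "rx": 0, "ry": 0, "rz": 0}
    - {"tx": 0, "ty": 0.015, "tz": 0, "rx": 0, "ry": 0, "rz": 0}
    - {"tx": 0, "ty": 0, "tz": 0, "rx": 0, "ry": 0, "rz": 0}

```text
t: 4.2
eef_pos: [0.5028, -0.2626, 0.1866]
ee_rot: [0.994, 0.105, -0.0, 0.0]
ft_force: [-0.0, -0.4, -2.3]
opening: 0.0205
finger_force: 39.7
```

```bash
python3 - <<'E'
from h import *
c=robot.calibration('wrist'); s=robot.read_state()
im=snap('wrist','w3.png')
print(s['t'],s['eef_pos'],s['ee_rot'],s['opening'],s['dq'].round(3))
print('pred bore', proj(c,np.array([.5056,-.1729,.07]),True),'grip',proj(c,np.array([.559,-.2588,.062]),True))
np.save('c3.npy',c,allow_pickle=True)
E
```

```text
4.2 [ 0.50281095 -0.26258663  0.18658132] [ 9.94444949e-01  1.05256855e-01 -4.84080989e-04  6.74413693e-05] 0.020460234528208995 [-0.026  0.014  0.028 -0.005 -0.009 -0.006]
pred bore [213.6672304  175.69390975] grip [329.82744923 131.04085142]
```

View pics/w3.png

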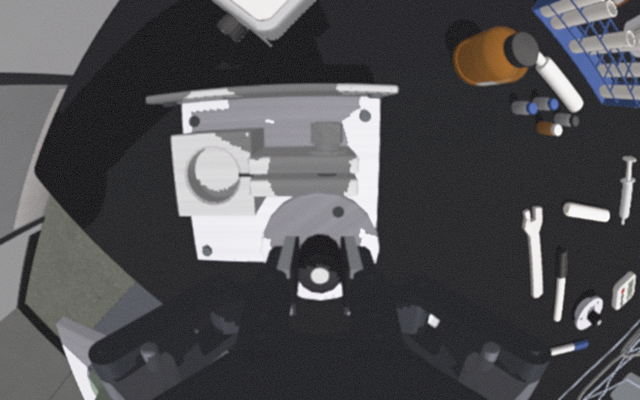

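The view shows the bore mouth near (215,173) and the collar spanning (172-255, 130-215). The bolt head is near (327,135), and the back plate runs almost level in the image, so the yaw is right. I'll zoom in for the bore's rim.

```bash
python3 - <<'E'
from h import *
a=cv2.imread('pics/w3.png')
A=cv2.resize(a[80:225,145:405],None,fx=3,fy=3,interpolation=cv2.INTER_CUBIC)
A=cv2.convertScaleAbs(A,alpha=1.15)
cv2.imwrite('pics/crop3.png',A)
E
```

```text
(no output)
```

View pics/crop3.png

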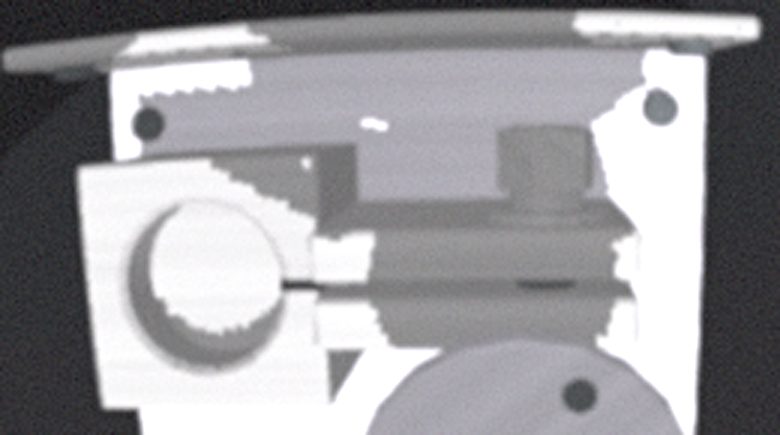

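The zoomed crop shows the bore rim at x 126-285, y 197-372, and the collar corners at (78,168), (103,408), (328,400) and (318,150). The bolt head spans x 498-592 and is 125 at its rear end.

```bash
python3 - <<'E'
from h import *
c=np.load('c3.npy',allow_pickle=True).item()
P=lambda u,v,z: onz(c,((u+.5)/3-.5+145,(v+.5)/3-.5+80),z,True)
rim=np.array([P(u,v,.07) for u,v in((126,285),(285,285),(205,197),(205,372))])
print(rim.round(4).tolist(),(rim[0]+rim[1])/2,(rim[2]+rim[3])/2)
cor=np.array([P(u,v,.07) for u,v in((78,168),(103,408),(328,400),(318,150))]);print(cor.round(4).tolist(),cor.mean(0))
yaw=.21;R=Rn.from_euler('z',yaw).as_matrix()
bore=np.array([.5056,-.1725,.07]); 
h=(P(498,125,.062)+P(592,125,.062))/2; h2=(P(500,200,.062)+P(590,200,.062))/2
for X in (h,h2): print(X, 'clamp',R.T@(X-bore)+[0,.048,.07])
p=[P(5,60,.082),P(757,30,.082)];d=p[0]-p[1];print('yaw',np.arctan2(-d[0],d[1]),np.linalg.norm(d))
E
```

```text
[[0.5017, -0.1485, 0.07], [0.5109, -0.1948, 0.07], [0.5304, -0.1687, 0.07], [0.4815, -0.1752, 0.07]] [ 0.50628111 -0.17164238  0.07      ] [ 0.50593756 -0.17198154  0.07      ]
[[0.532, -0.1292, 0.07], [0.4634, -0.1443, 0.07], [0.4812, -0.2116, 0.07], [0.5483, -0.1976, 0.07]] [ 0.50620148 -0.17066647  0.07      ]
[ 0.566065   -0.25441974  0.062     ] clamp [ 0.04205966 -0.04472457  0.062     ]
[ 0.54638562 -0.2587318   0.062     ] clamp [ 0.02191372 -0.04483954  0.062     ]
yaw 0.21586636859030098 0.1968412245783484
```

>>> move_arm:
  targets:
    - {"tx": 0.003, "ty": 0.025, "tz": 0, "rx": 0, "ry": 0, "rz": 0}
    - {"tx": 0, "ty": 0.03, "tz": 0, "rx": 0, "ry": 0, "rz": 0}
    - {"tx": 0, "ty": 0.025, "tz": -0.01, "rx": 0, "ry": 0, "rz": 0}
    - {"tx": 0, "ty": 0.0105, "tz": -0.02, "rx": 0, "ry": 0, "rz": 0}
    - {"tx": 0, "ty": 0, "tz": -0.02, "rx": 0, "ry": 0, "rz": 0}
    - {"tx": 0, "ty": 0, "tz": -0.01, "rx": 0, "ry": 0, "rz": 0}
    - {"tx": 0, "ty": 0, "tz": 0, "rx": 0, "ry": 0, "rz": 0}
    - {"tx": 0, "ty": 0, "tz": 0, "rx": 0, "ry": 0, "rz": 0}

```text
t: 5.25
eef_pos: [0.5065, -0.1733, 0.1275]
ee_rot: [0.995, 0.104, 0.0, 0.0]
ft_force: [0.2, -0.2, -1.9]
opening: 0.0203
finger_force: 39.9
```

>>> move_arm:
  targets:
    - {"tx": 0, "ty": 0.001, "tz": 0, "rx": 0, "ry": 0, "rz": 0.003}
    - {"tx": 0, "ty": 0, "tz": -0.003, "rx": 0, "ry": 0, "rz": 0}
    - {"tx": 0, "ty": 0, "tz": -0.004, "rx": 0, "ry": 0, "rz": 0}
    - {"tx": 0, "ty": 0, "tz": -0.004, "rx": 0, "ry": 0, "rz": 0}
    - {"tx": 0, "ty": 0, "tz": -0.004, "rx": 0, "ry": 0, "rz": 0}
    - {"tx": 0, "ty": 0, "tz": -0.004, "rx": 0, "ry": 0, "rz": 0}
    - {"tx": 0, "ty": 0, "tz": -0.003, "rx": 0, "ry": 0, "rz": 0}
    - {"tx": 0, "ty": 0, "tz": 0, "rx": 0, "ry": 0, "rz": 0}

```text
t: 6.25
eef_pos: [0.5058, -0.1714, 0.1047]
ee_rot: [0.994, 0.106, -0.0, -0.0]
ft_force: [0.5, -0.6, -3.0]
opening: 0.0206
finger_force: 39.9
```

>>> move_arm:
  targets:
    - {"tx": 0, "ty": 0, "tz": -0.0005, "rx": 0, "ry": 0, "rz": 0}
    - {"tx": 0, "ty": 0, "tz": 0, "rx": 0, "ry": 0, "rz": 0}
    - {"tx": 0, "ty": 0, "tz": 0, "rx": 0, "ry": 0, "rz": 0}
    - {"tx": 0, "ty": 0, "tz": 0, "rx": 0, "ry": 0, "rz": 0}
    - {"tx": 0, "ty": 0, "tz": 0.02, "rx": 0, "ry": 0, "rz": 0}
    - {"tx": 0, "ty": 0, "tz": 0.03, "rx": 0, "ry": 0, "rz": 0}
    - {"tx": 0, "ty": 0, "tz": 0.02, "rx": 0, "ry": 0, "rz": 0}
    - {"tx": 0, "ty": 0, "tz": 0, "rx": 0, "ry": 0, "rz": 0}
  grip: 0.06

```text
t: 7.25
eef_pos: [0.5071, -0.172, 0.176]
ee_rot: [0.994, 0.106, 0.002, 0.001]
ft_force: [0.1, 0.4, 1.0]
opening: 0.06
finger_force: 0.0
```

```bash
python3 - <<'E'
from h import *
c=robot.calibration('wrist'); s=robot.read_state()
im=snap('wrist','w4.png')
print(s['t'],s['eef_pos'],s['opening'],s['ft_force'])
for z in(.07,.078,.104): print(z,'pred', proj(c,np.array([.506,-.172,z]),True))
np.save('c4.npy',c,allow_pickle=True)
E
```

```text
7.25 [ 0.50711225 -0.17204166  0.17598285] 0.060006782863167976 [0.11859499 0.38204156 1.03973964]
0.07 pred [318.96242822 206.77424778]
0.078 pred [318.97201882 209.93324239]
0.104 pred [319.00833999 221.79154109]
```

View pics/w4.png

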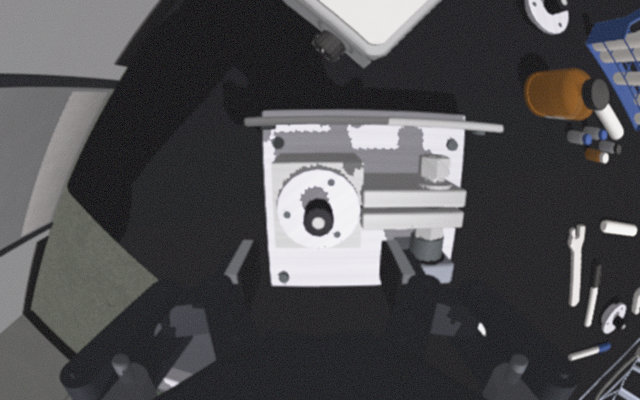

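The disc is seated, with the flange flat at centre (318,208) and the prediction for the seated height at (319,210). The bolt head is at (434,167), with its rear end near row 155. One numeric check before the gap.

```bash
python3 - <<'E'
from h import *
c=np.load('c4.npy',allow_pickle=True).item()
a=cv2.imread('pics/w4.png');g=cv2.cvtColor(a,6)
rim=np.array([onz(c,p,.078,True)[:2] for p in((276.5,208),(360.5,208),(318.5,167.5),(318.5,248.5))]);print(rim.round(4).tolist(),rim.mean(0),np.linalg.norm(rim[0]-rim[1]),np.linalg.norm(rim[2]-rim[3]))
print(g[150:190:4,412:458:2])
E
```

```text
[[0.5006, -0.1404], [0.5141, -0.2023], [0.5375, -0.1648], [0.4747, -0.1784]] [ 0.50673986 -0.17147308] 0.06340024889392497 0.064189844645539
[[138 137 142 140 137 133 163 175 148 188 230 229 228 228 228 228 228 229
  208 169 153 170 210]
 [137 134 134 134 121 119 113 108 108 106 128 146 155 168 180 202 221 227
  230 230 231 228 230]
 [141 138 139 128 103 153 168 166 165 159 156 155 144 148 152 157 159 150
  169 221 233 230 230]
 [135 137 138 123 107 159 174 168 174 179 179 178 183 199 199 199 199 207
  202 219 231 231 229]
 [141 136 135 122 108 170 175 174 174 173 172 175 182 198 197 201 199 192
  205 218 231 229 228]
 [135 141 136 114 115 170 174 179 179 173 173 170 183 202 199 199 197 199
  197 224 231 230 229]
 [103 106 103 109 121 170 176 179 173 176 177 178 185 206 199 201 202 199
  208 225 229 230 228]
 [102 101 100 108 104 105 128 150 164 179 184 186 207 203 196 190 194 221
  228 231 230 227 227]
 [102 102 104 107 107 103 103 108 109 115 131 172 139 120 133 125 110  99
  114 149 202 224 227]
 [104 101 105 106 118 149 142 156 170 176 178 183 183 173 176 173 179 183
  176 155 114 102 130]]
```

```bash
python3 - <<'E'
from h import *
c=np.load('c4.npy',allow_pickle=True).item()
R=Rn.from_euler('z',.212).as_matrix();bore=np.array([.5063,-.1718,.07])
for p,z in(((436,168),.0755),((421,168),.066),((449.5,168),.066),((435,157),.062),((435,157),.074)):
    print(p,z,(R.T@(onz(c,p,z,True)-bore)+[0,.048,.07]).round(4))
print(bore+R@[.035,-.095,-.008])
E
```

```text
(436, 168) 0.0755 [ 0.0325 -0.0422  0.0755]
(421, 168) 0.066 [ 0.0305 -0.033   0.066 ]
(449.5, 168) 0.066 [ 0.0312 -0.0582  0.066 ]
(435, 157) 0.062 [ 0.0392 -0.046   0.062 ]
(435, 157) 0.074 [ 0.0408 -0.0413  0.074 ]
[ 0.5605059 -0.2573086  0.062    ]
```

>>> move_arm:
  targets:
    - {"tx": 0.009, "ty": -0.015, "tz": 0, "rx": -0.021, "ry": -0.0045, "rz": 0}
    - {"tx": 0.009, "ty": -0.015, "tz": 0, "rx": -0.021, "ry": -0.0045, "rz": 0}
    - {"tx": 0.009, "ty": -0.015, "tz": 0, "rx": -0.021, "ry": -0.0045, "rz": 0}
    - {"tx": 0.009, "ty": -0.015, "tz": 0, "rx": -0.021, "ry": -0.0045, "rz": 0}
    - {"tx": 0.009, "ty": -0.015, "tz": -0.01, "rx": -0.021, "ry": -0.0045, "rz": 0}
    - {"tx": 0.0093, "ty": -0.011, "tz": -0.02, "rx": -0.021, "ry": -0.0045, "rz": 0}
    - {"tx": 0, "ty": 0, "tz": -0.015, "rx": -0.021, "ry": -0.005, "rz": 0}
    - {"tx": 0, "ty": 0, "tz": 0, "rx": 0, "ry": 0, "rz": 0}
  grip: 0.056

```text
t: 8.3
eef_pos: [0.5591, -0.257, 0.1273]
ee_rot: [0.992, 0.106, 0.007, 0.074]
ft_force: [-0.4, 0.9, 0.3]
opening: 0.0562
finger_force: 0.0
```

```bash
python3 - <<'E'
from h import *
c=robot.calibration('wrist'); s=robot.read_state()
im=snap('wrist','w5.png')
print(s['t'],s['eef_pos'],s['opening'],s['ft_force'])
print(Rn.from_quat(s['ee_rot']).as_matrix().round(3))
for X in([.5605,-.2573,.062],[.506,-.172,.078]): print('pred', proj(c,np.array(X),True))
np.save('c5.npy',c,allow_pickle=True)
E
```

```text
8.3 [ 0.55908702 -0.25696486  0.12731409] 0.05616834355063344 [-0.40467349  0.87580256  0.2639067 ]
[[ 0.977  0.209  0.029]
 [ 0.211 -0.967 -0.145]
 [-0.003  0.148 -0.989]]
pred [305.85538743 221.68882395]
pred [166.51210593 285.25140861]
```

View pics/w5.png

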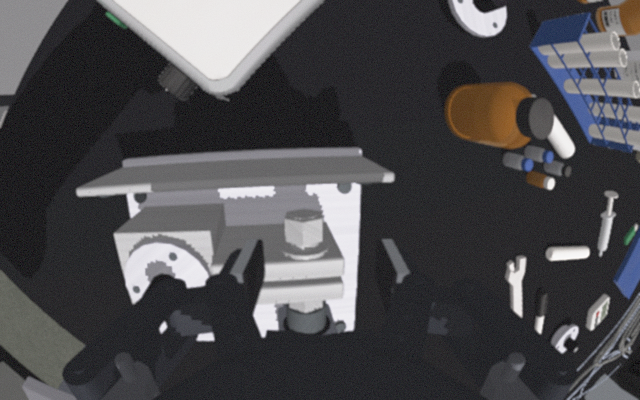

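The view shows the bolt head at (304,228), between the open fingers at (245,270) and (400,265), with the gap clear behind it. Descending.

>>> move_arm:
  targets:
    - {"tx": 0.001, "ty": 0, "tz": -0.01, "rx": 0, "ry": 0, "rz": 0}
    - {"tx": 0, "ty": 0, "tz": -0.01, "rx": 0, "ry": 0, "rz": 0}
    - {"tx": 0, "ty": 0, "tz": -0.01, "rx": 0, "ry": 0, "rz": 0}
    - {"tx": 0, "ty": 0, "tz": -0.01, "rx": 0, "ry": 0, "rz": 0}
    - {"tx": 0, "ty": 0, "tz": -0.01, "rx": 0, "ry": 0, "rz": 0}
    - {"tx": 0, "ty": 0, "tz": -0.01, "rx": 0, "ry": 0, "rz": 0}
    - {"tx": 0, "ty": 0, "tz": -0.006, "rx": 0, "ry": 0, "rz": 0}
    - {"tx": 0, "ty": 0, "tz": 0, "rx": 0, "ry": 0, "rz": 0}

```text
t: 9.35
eef_pos: [0.5609, -0.2573, 0.0629]
ee_rot: [0.992, 0.106, 0.008, 0.074]
ft_force: [-0.7, -0.4, -0.4]
opening: 0.0558
finger_force: 0.0
```

Free of contact. Now I'll close on the head.

>>> move_arm:
  targets:
    - {"tx": 0, "ty": 0, "tz": 0, "rx": 0, "ry": 0, "rz": 0}
    - {"tx": 0, "ty": 0, "tz": 0, "rx": 0, "ry": 0, "rz": 0}
    - {"tx": 0, "ty": 0, "tz": 0, "rx": 0, "ry": 0, "rz": 0}
    - {"tx": 0, "ty": 0, "tz": 0, "rx": 0, "ry": 0, "rz": 0}
    - {"tx": 0, "ty": 0, "tz": 0, "rx": 0, "ry": 0, "rz": 0}
    - {"tx": 0, "ty": 0, "tz": 0, "rx": 0, "ry": 0, "rz": 0}
    - {"tx": 0, "ty": 0, "tz": 0, "rx": 0, "ry": 0, "rz": 0}
    - {"tx": 0, "ty": 0, "tz": 0, "rx": 0, "ry": 0, "rz": 0}
  grip: 0.01
  newtons: 70

```text
t: 10.35
eef_pos: [0.5612, -0.2557, 0.0638]
ee_rot: [0.992, 0.107, 0.008, 0.073]
ft_force: [-1.5, 5.7, 4.1]
opening: 0.0225
finger_force: 68.3
```

>>> move_arm:
  targets:
    - {"tx": 0, "ty": 0, "tz": 0, "rx": 0, "ry": 0, "rz": 0}
    - {"tx": 0, "ty": 0, "tz": 0, "rx": 0, "ry": 0, "rz": 0}
    - {"tx": 0, "ty": 0, "tz": 0, "rx": 0, "ry": 0, "rz": 0}
    - {"tx": 0, "ty": 0, "tz": 0, "rx": 0, "ry": 0, "rz": 0}
    - {"tx": 0, "ty": 0, "tz": 0, "rx": 0, "ry": 0, "rz": 0}
    - {"tx": 0, "ty": 0, "tz": 0, "rx": 0, "ry": 0, "rz": 0}
    - {"tx": 0, "ty": 0, "tz": 0, "rx": 0, "ry": 0, "rz": 0}
    - {"tx": 0, "ty": 0, "tz": 0, "rx": 0, "ry": 0, "rz": 0}

```text
t: 11.35
eef_pos: [0.5612, -0.2557, 0.0638]
ee_rot: [0.992, 0.107, 0.008, 0.073]
ft_force: [-0.3, 5.5, 3.6]
opening: 0.0226
finger_force: 68.3
```

```bash
python3 - <<'E'
from h import *
s=robot.read_state(); w=robot.get_image('wrist'); b=robot.get_image('scene')
print(s['t'],s['eef_pos'],s['opening'],s['finger_force'],s['ft_force'])
A=cv2.resize(w[...,::-1],(512,320)); B=cv2.resize(b[130:250,180:330,::-1],(400,320),interpolation=cv2.INTER_CUBIC)
cv2.imwrite('pics/f.png',cv2.resize(np.hstack([A,B]),(800,281)))
E
```

```text
11.35 [ 0.56122159 -0.25570972  0.06382849] 0.022586080958205107 68.33162386436015 [-0.2952765   5.46806985  3.55741977]
```

View pics/f.png

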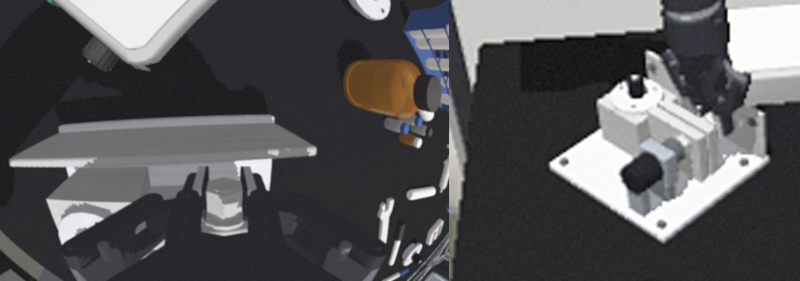

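The left half shows the bolt head between the pads at (222,195). The right half shows the disc flat on the collar at (635,95), clear of the gripper. The grip is steady, so I'm handing in.

```bash
python3 -c "
from station import robot
print(robot.finish_job())"
```

```text
the job is handed in; nothing more can be done
None
```

The job is handed in at about 11.4 s: the disc is seated flat in the bore and released, the bolt head is held at 68 N with the opening and pose steady over the last second, and the bottle, wrench and dish were not touched; no verdict came back.

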